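# Free the slide cassette from the scanner dock and hold it up

### The arm

A 6-joint arm with a two-finger parallel gripper is mounted at the origin on the work surface. World frame = base frame: x ahead of the robot, y to its left, z up, the work surface at z = 0. Lengths are in m, angles in rad, forces in N, time in s.
With the tool pointing down it reaches from about 0.25 to 0.775 m from the base axis. Payload 4 kg.
Tool frame: the origin (TCP) lies on the centre line of the jaws, within the pads' length; the fingertips stand 14 mm ahead of it and the grasp point (between the pads) lies 5 mm behind it; z points along the fingers, y is the line along which they close (so a half turn about z gives the same grasp; the last joint's range is limited). The gripper opens to 94 mm and grips with 3 to 60 N. Pads are 16 mm wide; open, the fingers measure 119 mm over their backs; the gripper's body (75 mm by 177 mm) begins 78 mm behind the grasp point.
Start: joints at [1.179, 0.087, 1.371, -0, 1.684, -0.103], TCP at [0.157, 0.527, 0.22] pointing down, gripper open.
Joint ranges: [-3.1, 3.1], [-0.76, 2.03], [0.27, 2.55], [-1.08, 4.22], [0.17, 2.65], [-2.57, 2.57]. Speed limits (rad/s): [2.79, 2.79, 3.14, 3.14, 3.14, 3.14].

### API

Orientations are given as a unit quaternion [w, x, y, z].
In Python, from bench import ctrl gives the robot as it stands.
- The arm moves only by the shell command python3 -m handwheel 'ROWS' [OPENING] [FORCE]. ROWS is a JSON object of lists of equal length, an entry for each row: "delta_pos": the shift along the tool's x, y, z in mm, a list of three; "roll": the turn about the tool's z in degrees. A call has 1 to 5 rows; each row shifts and turns the commanded pose from where the row before left it, along the tool's axes as they then stand; what a row does not reach is not made up. A row lasts 1/12 s, in which the tool goes at most 41.7 mm and 7.16 degrees, less where a joint would pass 70% of its speed; a pose out of reach is approached as far as the arm can. A call with a gripper value outside its range is refused whole. OPENING is the finger opening in mm, from 0 to 94, set as the call begins (- or left out, the last holds). The fingers move at their own pace and stop on an object; FORCE is the grip in N (left out, the last holds). Time passes only in rows, so rows that do not move let the fingers close. It gives the time, the measured TCP pose, the force, the opening and the grip force at its end, in the units of the state.
- ctrl.read_state(): the state, without advancing time (a new reading comes with each control period).
- ctrl.read_camera(name): name is "scene" or "top" or "wrist"; returns the picture (400x640x3 uint8, blue, green, red); there is no depth.
- ctrl.camera_model(name): a dict with "fov_y" (degrees; the focal length in pixels is half the picture's height over the tangent of half this angle, whatever the lens; pixels are square), "cx", "cy" (the principal point, pixels), "D" ([k1, k2, p1, p2, k3] as OpenCV has them; the pictures are not rectified), "T" (4x4, takes a point from camera to world coordinates). Camera axes: x right, y up, looking along -z (the intrinsics and any distortion apply to the point x, -y, -z); pixel columns grow to the right and rows downward; lengths in m; the calibration is good to about 2 mm. A picture is of the moment at which its call begins: read the wrist's pose just before it. camera_model takes no time and is no camera call; for the wrist camera it gives the pose at the moment of the call.
- ctrl.job_done(): hands the job in; it is judged then, once.
The state is a dict: "t": time; "q": joint angles; "qd": joint speeds; "effort": joint torques, N m; "tool_pos": TCP position; "ee_rot": TCP orientation; "ft_force": force on the tool from outside, world axes, zero at the start; "ft_torque": the same for the moment, N m; "opening": finger opening in m; "finger_force": force on a finger pad.
Only numpy, scipy, OpenCV 4.12 (cv2) and the standard library are available. Lean on these libraries where they do the work, as an engineer would, in place of code of your own. Each camera call takes 0.05 s, during which the arm holds its last target. There are 200 camera calls.

### The job

Two sample pots were left standing in the way on the scanner dock, one beside each catch of the slide cassette: put the slim vial into the small deep steel bin and the squat jar into the wide shallow steel tray. Then pinch the cassette's two side catches together so that they let go of the dock, lift the cassette up level until its underside is about 15 cm above the bench, and finish while still holding it there by its pinched catches. Leave the other things on the bench where they are.

Things in the scene. Friction and masses are not known exactly. Their poses are not given: they have to be found in the camera images.
- dock_centre (a point): Centre of the dock, level with its deck tops, 32 mm above the bench. The dock is a fixed white and grey block 126 (x) x 176 (y) mm with a flat deck on either side. The cassette stands in the long pocket along x between the decks, its underside 6 mm above the bench, 1.5 mm of play all round. Axes: x along the cassette, y across it through both catches, z up.
- cassette_grip (a point): Middle of the cassette between its catches, 60 mm above its underside (66 mm above the bench when docked). Grey slide magazine 90 (x) x 30 (y) mm, 72 mm high, open top with five glass slides, 0.16 to 0.30 kg. A white catch plate stands midway along each long side, 56 mm across both outer faces, 42 mm when fully pinched. x along the cassette, y towards catch_left, z up.
- catch_left_pad (a point): Middle of the outer face of the catch plate on the cassette's +y side, where a finger presses, 60 mm above the cassette's underside; moves in with the catch. The plate is 26 mm long (x), 5 mm thick, from 10 to 74 mm above the cassette's underside; a tongue at its foot, 5 mm further out, reaches under the dock's deck and locks the cassette. Axes as the cassette's.
- catch_right_pad (a point): The same on the catch at the cassette's -y side.
- catch_left (a joint): How far the left catch is pressed in, 0 (sprung out, locked) to 0.007 m (stop). The tongue is clear of the deck from 0.0035 on with the cassette central in its pocket, up to 0.005 with it to one side; press fully. Spring force 3 N at the start of travel, 6.5 N at the stop.
- catch_right (a joint): The same for the right catch.
- vial_centre (a point): Centre of the slim vial: upright white plastic cylinder 23 mm in diameter, 52 mm high, grey cap of the same width, 30 to 65 g. It stands loose on one deck of the dock, on the dock's +y or -y side, about 53 mm from the middle. A catch stands right beside it, so take it with the fingers closing along the dock's x axis.
- jar_centre (a point): Centre of the squat jar: upright white plastic cylinder 40 mm in diameter, 44 mm high, grey cap of the same width, 30 to 65 g. It stands loose on the dock's other deck, about 53 mm from the middle; take it with the fingers closing along the dock's x axis.
- vial_bin: Small deep square steel bin, open on top, fixed to the bench, 110 x 110 mm outside, 50 mm high, walls and floor 4 mm thick. Origin at the centre of its underside; z up.
- jar_tray: Wide shallow steel tray, open on top, fixed to the bench, 150 (x) x 130 (y) mm outside, 26 mm high, walls and floor 4 mm thick. Origin at the centre of its underside; z up.
- petri: Bystander: shallow glass dish, 90 mm across, 16 mm high. Origin under its centre.
- reagent: Bystander: white bottle, 62 mm across, 130 mm high. Origin under its centre.
- tip_box: Bystander: grey box with a white top, 84 x 124 mm, 58 mm high. Origin under its centre.
- mouse: Bystander: grey computer mouse, 100 x 58 mm, 33 mm high. Origin under its centre.
- marker: Bystander: marker pen lying flat, 125 mm long (x), 13 mm wide, 12 mm high. Origin under its centre.
Not all that is in view belongs to the job. Leave any brown look-alike of the part that bears vial_centre alone. What is shaped like the part that bears cassette_grip but pink is not meant.

How it is judged:
On the way, in this order (a step that is already met when the one before it is completed fails the run):
1. the vial lies in the bin and the jar in the tray, both let go (x of vial_centre in the frame of vial_bin between -0.051 and 0.051 m and y of vial_centre in the frame of vial_bin between -0.051 and 0.051 m and z of vial_centre in the frame of vial_bin below 0.045 m and x of jar_centre in the frame of jar_tray between -0.071 and 0.071 m and y of jar_centre in the frame of jar_tray between -0.061 and 0.061 m and z of jar_centre in the frame of jar_tray below 0.04 m and contact force between each of vial, jar and the fingers below 0.1 N and linear speed of each of vial, jar below 0.05 m/s), for 0.2 s.
2. both catches are pinched in between the fingers (value of joint each of catch_left, catch_right above 0.0045 m and contact force between each of catch_left, catch_right and the fingers above 1 N), for 0.1 s.
3. the cassette is lifted free of the dock (all of step 2 and height (world z) of cassette_grip above 0.14 m and angle between cassette_grip's own z axis and vertical below 0.35 rad and contact force between cassette and dock below 0.05 N), for 0.2 s.
At the end, for the whole second after the job is handed in: Held still by both catches (each pressed in 4.5 mm or more, over 1 N of finger force): cassette underside 10 to 22 cm above the bench, within 20 degrees of upright, under 0.03 m/s, touching only the gripper; vial in the bin and jar in the tray, both let go (all of step 2 and x of vial_centre in the frame of vial_bin between -0.051 and 0.051 m and y of vial_centre in the frame of vial_bin between -0.051 and 0.051 m and z of vial_centre in the frame of vial_bin below 0.045 m and x of jar_centre in the frame of jar_tray between -0.071 and 0.071 m and y of jar_centre in the frame of jar_tray between -0.061 and 0.061 m and z of jar_centre in the frame of jar_tray below 0.04 m and contact force between each of vial, jar and the fingers below 0.1 N and height (world z) of cassette_grip between 0.16 and 0.28 m and angle between cassette_grip's own z axis and vertical below 0.35 rad and contact force between cassette and dock below 0.05 N and linear speed of cassette below 0.03 m/s and contact force between cassette and vial_bin below 0.05 N and contact force between cassette and jar_tray below 0.05 N and contact force between cassette and reagent below 0.05 N and contact force between cassette and tip_box below 0.05 N); the arm keeps its last pose, push and grip.
It fails at once if a bystander was moved by more than 30 mm (distance of any of petri, reagent, tip_box, mouse, marker from where it was at the start of the episode above 0.03 m).
It also fails if it takes over 70 s, if anything falls off the work surface, if the arm or the gripper's body presses on something with over 40 N, if the wrist force passes 120 N, or if a joint passes its speed limit or range.

## Working session

There is one attempt and no reset: what is moved stays moved. The work goes in short steps, Python scripts to look and compute and a shell command to move; the robot and the scene stay as the last step left them, time stands still between calls to the robot, and variables do not carry over. Pictures are saved under pics/ and viewed, at most 12 in all, crops included, and the job is handed in when it is done.

```bash
mkdir -p pics; ls
python3 - <<'E'
from bench import ctrl
import cv2,json
s=ctrl.read_state();print(s)
for n in ("top","scene"):
    im=ctrl.read_camera(n);cv2.imwrite(f"pics/{n}0.png",im)
    m=ctrl.camera_model(n);print(n,m)
print(ctrl.camera_model("wrist"))
E
```

```text
pics
{'t': 0.0, 'q': array([ 1.17891868e+00,  8.79190877e-02,  1.37219831e+00,  2.29806641e-05,
        1.68362175e+00, -1.03074719e-01]), 'qd': array([ 0.00028629,  0.0009109 , -0.00025482,  0.00145131, -0.00162324,
       -0.00021892]), 'effort': array([-1.30951554e-03, -3.40188503e+01, -3.02420104e+01,  7.16160913e-02,
        3.30342539e-02, -1.66884456e-04]), 'tool_pos': array([0.15643072, 0.52675335, 0.21835217]), 'ee_rot': array([-2.73971292e-04,  1.43898800e-01,  9.89591827e-01, -1.03775317e-03]), 'ft_force': array([-0.75554342, -0.03789483,  0.41224186]), 'ft_torque': array([-0.0204743 ,  0.05898795,  0.03854722]), 'finger_force': 0.0, 'opening': 0.09387600507148544}
top {'fov_y': 46.449732341451124, 'cx': 314.10622231103184, 'cy': 197.93427144123916, 'D': array([-0.09410411,  0.        ,  0.        ,  0.        ,  0.        ]), 'T': array([[ 0.02687815,  0.99866294, -0.0441576 ,  0.54828398],
       [-0.9994117 ,  0.02590445, -0.02247676, -0.09505402],
       [-0.02130283,  0.04473576,  0.9987717 ,  1.19882147],
       [ 0.        ,  0.        ,  0.        ,  1.        ]])}
[... 216 characters left out ...]
58e-01,
         1.09009588e+00],
       [ 6.43667171e-01, -6.19537806e-01,  4.49294425e-01,
         4.73658880e-01],
       [ 9.42242828e-04,  5.87719587e-01,  8.09064151e-01,
         1.06523053e+00],
       [ 0.00000000e+00,  0.00000000e+00,  0.00000000e+00,
         1.00000000e+00]])}
{'fov_y': 65.35715211155664, 'cx': 320.3789061072623, 'cy': 198.09901389299768, 'D': array([-0.03740221,  0.        ,  0.        ,  0.        ,  0.        ]), 'T': array([[ 0.28554812, -0.92529135, -0.24959603,  0.08429606],
       [ 0.95835622,  0.27461714,  0.07835043,  0.5481401 ],
       [-0.00395363, -0.26157473,  0.96517513,  0.3838207 ],
       [ 0.        ,  0.        ,  0.        ,  1.        ]])}
```

View pics/top0.png

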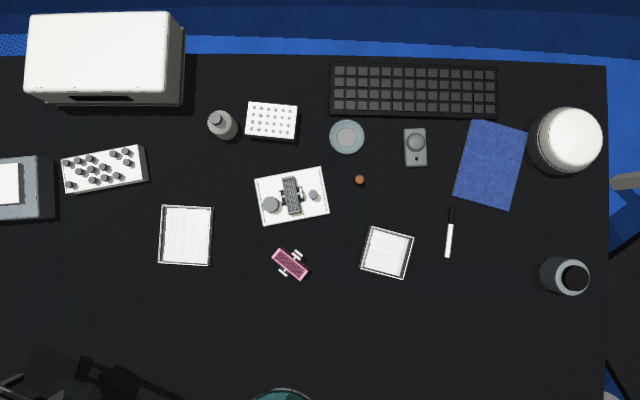

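View pics/scene0.png

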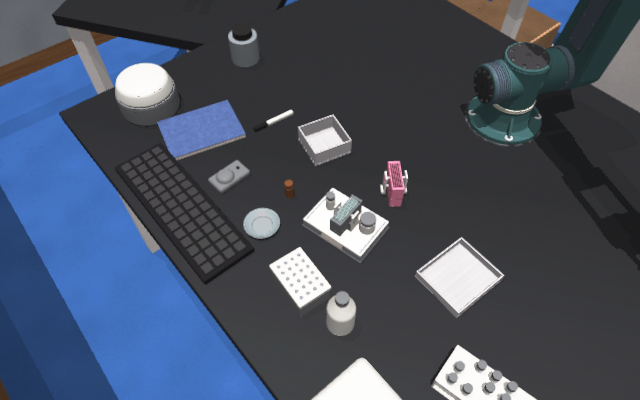

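The top view shows these candidates:
- **Vial:** grey-capped pot at (313,195) on the dock. The look-alike is the brown one at (359,180), which I'll leave.
- **Jar:** wide cap at (270,205) on the dock.
- **Cassette:** grey at (291,196). The look-alike is the pink one at (290,264), not meant.
- **Bin:** (387,252), small and deep.
- **Tray:** (186,236), wide.

I'll check the dock in a close crop.

```bash
cat > h.py <<'E'
import numpy as np,cv2
from bench import ctrl
from scipy.spatial.transform import Rotation as R
def K(m):
    f=200/np.tan(np.radians(m["fov_y"]/2)); return np.array([[f,0,m["cx"]],[0,f,m["cy"]],[0,0,1.]])
def cast(m,px,z):
    "pixels -> world points on plane z"
    u=cv2.undistortPoints(np.float64(px).reshape(-1,1,2),K(m),m["D"])[:,0]
    T=m["T"]; d=np.c_[u[:,0],-u[:,1],-np.ones(len(u))]@T[:3,:3].T; o=T[:3,3]
    return o+d*((z-o[2])/d[:,2])[:,None]
def proj(m,P):
    T=m["T"]; c=(np.float64(P).reshape(-1,3)-T[:3,3])@T[:3,:3]; c=c*[1,-1,-1]
    return cv2.projectPoints(c,np.zeros(3),np.zeros(3),K(m),m["D"])[0][:,0]
def rect(P):
    "min area rectangle of plane points, mm: centre, size, angle deg"
    return cv2.minAreaRect(np.float32(P[:,:2]*1000))
def tool(P,tcp=None):
    "shift in tool axes, mm, from the present TCP to world point P, and heading of the tool's y axis"
    s=ctrl.read_state(); q=s["ee_rot"]; r=R.from_quat([q[1],q[2],q[3],q[0]])
    y=r.apply([0,1,0]); return r.inv().apply(np.array(P)-s["tool_pos"])*1000, np.degrees(np.arctan2(y[1],y[0]))
E
python3 - <<'E'
from h import *
im=cv2.imread("pics/top0.png");m=ctrl.camera_model("top")
g=im.max(axis=2); sat=im.max(axis=2).astype(int)-im.min(axis=2)
for nm,(x0,y0,x1,y1),z in (("dock",(245,155,340,235),.032),("tray",(150,195,222,277),.026),("bin",(350,220,425,285),.05)):
  for th in (100,150,190):
    w=np.uint8((g>th)&(sat<40))*255; k=np.zeros_like(w);k[y0:y1,x0:x1]=w[y0:y1,x0:x1]
    c=max(cv2.findContours(k,cv2.RETR_EXTERNAL,cv2.CHAIN_APPROX_NONE)[0],key=cv2.contourArea)
    print(nm,th,rect(cast(m,c.reshape(-1,2),z)))
a=cv2.resize(im[160:232,245:340],None,fx=8,fy=8,interpolation=cv2.INTER_CUBIC)
cv2.imwrite("pics/c0.png",a)
E
```

```text
dock 100 ((604.0276489257812, -11.816749572753906), (123.57176208496094, 173.46685791015625), 12.687421798706055)
dock 150 ((604.14892578125, -11.589340209960938), (121.29035186767578, 171.35491943359375), 12.599184036254883)
dock 190 ((604.290771484375, -11.857620239257812), (120.19153594970703, 169.64207458496094), 12.681488037109375)
tray 100 ((497.47357177734375, 258.646240234375), (134.19442749023438, 151.36062622070312), 88.01268005371094)
tray 150 ((497.83648681640625, 260.3092041015625), (130.38490295410156, 149.5170135498047), 88.61250305175781)
tray 190 ((500.398681640625, 253.8883514404297), (114.94466400146484, 143.48768615722656), 88.0810546875)
bin 100 ((469.3236389160156, -251.48452758789062), (110.77530670166016, 110.8302230834961), 76.24966430664062)
bin 150 ((469.86041259765625, -251.64016723632812), (109.78230285644531, 109.26185607910156), 76.35790252685547)
bin 190 ((470.70086669921875, -245.798828125), (97.26190948486328, 95.93037414550781), 76.66645050048828)
```

View pics/c0.png

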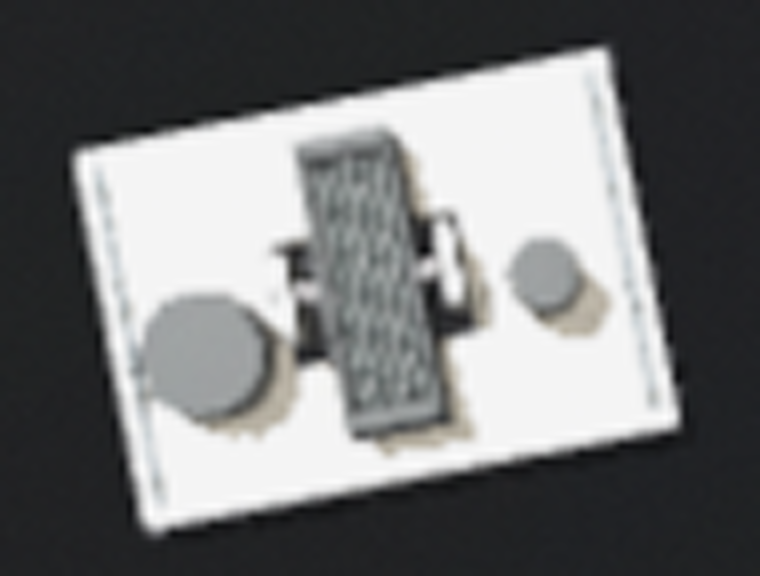

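The crop shows the grey-capped jar at crop (207,355), on the left or +y side, and the slim vial at (545,274) on the right. The grey cassette with its white catches stands between them. Fitted rectangles match the given sizes: dock 124x173 mm, tray 150x131, bin 110x110. Next I work out the pots and the moves.

Run:
```python
from h import *
im=cv2.imread("pics/top0.png");m=ctrl.camera_model("top")
f=lambda p:(np.array(p)+.5)/8-.5+[245,160]
J=cast(m,f((207,355)),.076)[0];V=cast(m,f((545,274)),.084)[0];D=np.array([.604,-.0118,.032])
a=np.radians(12.65);A=np.array([[np.cos(a),np.sin(a)],[-np.sin(a),np.cos(a)]])
for n,P in(("J",J),("V",V)):print(n,P,A@(P-D)[:2]*1000,"in dock, mm")
V[2]=.2;print(tool(V)); 
for n,p in(("petri",(347,137)),("reagent",(218,118)),("tipbox",(271,120)),("pink",(290,264)),("brown",(359,180))):print(n,cast(m,p,.05)[0])
```

```text
J [0.58066565 0.03538286 0.076     ] [-12.4351272   51.14764815] in dock, mm
V [ 0.60736627 -0.06630098  0.084     ] [ -8.65087214 -53.91522375] in dock, mm
(array([-601.12937172, -440.07617934,   19.18702768]), np.float64(73.45218695745167))
petri [ 0.75264618 -0.14682324  0.05      ]
reagent [0.7940137  0.17794572 0.05      ]
tipbox [0.79125789 0.0438065  0.05      ]
pink [ 0.43489179 -0.01427264  0.05      ]
brown [ 0.64626994 -0.1788661   0.05      ]
```

```bash
for i in 1 2 3 4; do python3 -m handwheel '{"delta_pos":[[-30,-22,0],[-30,-22,0],[-30,-22,0],[-30,-22,0],[-30,-22,0]],"roll":[0,0,0,0,0]}' 94 10; done; python3 -m handwheel '{"delta_pos":[[0,0,0],[0,0,0],[0,0,0],[0,0,0],[0,0,0]],"roll":[6,6,6,6,6]}'; python3 -m handwheel '{"delta_pos":[[0,0,0],[0,0,0],[0,0,0],[0,0,0],[0,0,0]],"roll":[6,6,6,6,6]}'
python3 - <<'E'
from h import *
s=ctrl.read_state();print(s["t"],s["q"],s["tool_pos"],tool([.6074,-.0663,.2]))
E
```

```text
t: 0.52
tool_pos: [0.2695, 0.3775, 0.2189]
ee_rot: [-0.0, 0.143, 0.99, -0.0]
ft_force: [0.2, -0.1, -0.1]
opening: 0.0943
finger_force: 0.0
t: 0.93
tool_pos: [0.382, 0.2292, 0.2192]
ee_rot: [-0.0, 0.144, 0.99, -0.0]
ft_force: [1.3, 0.7, 0.4]
opening: 0.0942
finger_force: 0.0
t: 1.35
tool_pos: [0.4945, 0.081, 0.219]
ee_rot: [-0.0, 0.144, 0.99, 0.0]
ft_force: [0.8, 0.3, 0.7]
opening: 0.0939
finger_force: 0.0
t: 1.77
tool_pos: [0.607, -0.0671, 0.2187]
ee_rot: [-0.001, 0.144, 0.99, 0.0]
ft_force: [0.2, 0.2, 0.4]
opening: 0.094
finger_force: 0.0
t: 2.18
tool_pos: [0.6063, -0.0656, 0.2185]
ee_rot: [-0.001, 0.398, 0.918, -0.0]
ft_force: [0.1, 0.1, -0.6]
opening: 0.0938
finger_force: 0.0
t: 2.6
tool_pos: [0.6062, -0.0653, 0.2187]
ee_rot: [-0.001, 0.621, 0.783, -0.0]
ft_force: [-0.9, -0.3, 0.1]
opening: 0.0939
finger_force: 0.0
2.6 [-2.00401501e-01  2.22191581e-01  1.21901568e+00  8.83889966e-05
  1.70186354e+00 -4.30019540e-01] [ 0.60619329 -0.06534889  0.21865938] (array([-1.21379998,  0.98293434, 18.65727009]), np.float64(13.156828738117586))
```

Run:
```python
from h import *
m=ctrl.camera_model("wrist");im=ctrl.read_camera("wrist")
cv2.imwrite("pics/w1.png",im)
print(proj(m,[[.6074,-.0663,.084],[.5807,.0354,.076],[.604,-.0118,.080]]))
```

```text
[[321.43118069 192.93262469]
 [318.3706747   81.78270406]
 [330.88877745 137.61928293]]
```

View pics/w1.png

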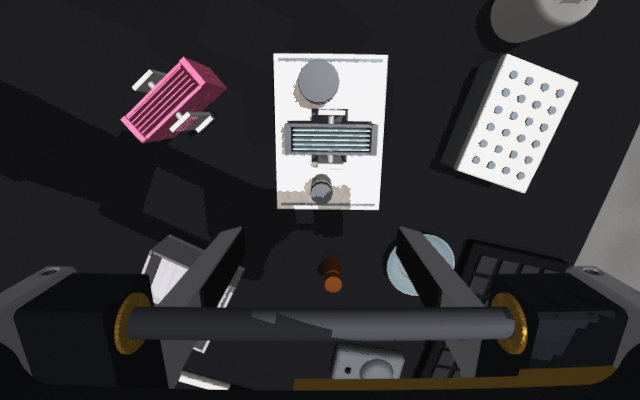

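The wrist view shows the jar cap at (319,81), where it was predicted. The vial is near (321,187), the cassette at (331,138), the brown decoy at (333,275) and the pink decoy at (175,100). I'll refine the caps by mask.

Run:
```python
from h import *
m=ctrl.camera_model("wrist");im=cv2.imread("pics/w1.png");g=im.max(axis=2)
a=np.radians(12.65);A=np.array([[np.cos(a),np.sin(a)],[-np.sin(a),np.cos(a)]]);D=np.array([.604,-.0118])
print(g[172:206:2,309:334:2])
for n,b,z in(("J",(295,55,345,108),.076),("V",(306,170,336,208),.084)):
    x0,y0,x1,y1=b;k=np.uint8((g[y0:y1,x0:x1]>95)&(g[y0:y1,x0:x1]<170))*255
    k=cv2.morphologyEx(k,cv2.MORPH_OPEN,np.ones((3,3)))
    c=max(cv2.findContours(k,cv2.RETR_EXTERNAL,cv2.CHAIN_APPROX_NONE)[0],key=cv2.contourArea).reshape(-1,2)+[x0,y0]
    P=cast(m,c,z);(cx,cy),r=cv2.minEnclosingCircle(np.float32(P[:,:2]*1000));print(n,c.min(0),c.max(0),cx,cy,r)
c=max(cv2.findContours(np.uint8(g>200)*255*np.uint8(np.arange(640)<400),cv2.RETR_EXTERNAL,cv2.CHAIN_APPROX_NONE)[0],key=cv2.contourArea).reshape(-1,2)
print("dock",rect(cast(m,c,.032)))
```

```text
[[247 245 245 244 244 246 246 246 245 244 244 247 246]
 [247 244 244 243 213 150  97 134 193 238 244 244 247]
 [247 244 243 143  87  91  95  96  97 145 244 244 247]
 [246 228  90  83  90  93  96  97  99  98 147 247 247]
 [184 174  81  83 125 104 132 141 130  98 100 247 247]
 [179 149  84 114  41  44  43  46  82 119  94 219 245]
 [180 119 127  45  99 128 151 127  99  61 122 165 245]
 [182  94  55 140 149 150 150 151 150 147  60 119 174]
 [179  75 144 148 148 149 148 148 149 150 144  95 179]
 [171  84 145 146 147 146 147 148 149 148 129  84 181]
 [163 128 145 146 146 146 146 147 147 125  78  78 181]
 [167 141 144 144 146 146 145 146 140  78  78  84 181]
 [181 122 143 118 123 123 126 139  78  78  78  97 181]
 [188 156  79  78  78  78  78  78  77  78  78 155 184]
 [185 184  99  78  78  77  77  77  77  77 115 180 177]
 [162 163 164 103  78  78  77  78  77 100 172 169 165]
 [ 97  97 133  99  98  92  87  90  97  98  99  98  98]]
J [295  59] [338 107] 576.7791748046875 33.215721130371094 23.46950340270996
V [309 184] [330 196] 605.11962890625 -64.82119750976562 10.854292869567871
dock ((603.9302978515625, -13.358261108398438), (119.85285949707031, 169.75314331054688), 12.242461204528809)
```

```bash
python3 -m handwheel '{"delta_pos":[[-1,1,33],[0,0,33],[0,0,33],[0,0,33],[0,0,32]],"roll":[0.5,0,0,0,0]}' 94 10; python3 -m handwheel '{"delta_pos":[[0,0,0],[0,0,0],[0,0,0],[0,0,0],[0,0,0]],"roll":[0,0,0,0,0]}' 0 10;python3 -m handwheel '{"delta_pos":[[0,0,0],[0,0,0],[0,0,0],[0,0,0],[0,0,0]],"roll":[0,0,0,0,0]}'
```

```text
t: 3.07
tool_pos: [0.607, -0.066, 0.0534]
ee_rot: [-0.0, 0.622, 0.783, -0.0]
ft_force: [0.6, 0.0, 0.5]
opening: 0.0942
finger_force: 0.0
t: 3.48
tool_pos: [0.609, -0.0664, 0.0579]
ee_rot: [0.002, 0.623, 0.782, 0.001]
ft_force: [0.5, -0.3, 0.4]
opening: 0.064
finger_force: 0.0
t: 3.9
tool_pos: [0.6077, -0.0661, 0.0555]
ee_rot: [-0.0, 0.623, 0.782, 0.0]
ft_force: [1.0, -0.0, 0.1]
opening: 0.031
finger_force: 0.0
```

```bash
python3 -m handwheel '{"delta_pos":[[0,0,0],[0,0,0],[0,0,0],[0,0,0],[0,0,0]],"roll":[0,0,0,0,0]}';  python3 -m handwheel '{"delta_pos":[[0,0,-10],[0,0,-20],[0,0,-30],[0,0,-30],[0,0,-30]],"roll":[0,0,0,0,0]}'
python3 - <<'E'
from h import *
print(tool([.4695,-.2515,.18]),R.from_euler('z',0).as_quat())
E
```

```text
t: 4.32
tool_pos: [0.6076, -0.0661, 0.0554]
ee_rot: [-0.0, 0.623, 0.782, -0.0]
ft_force: [-0.9, -0.5, 1.5]
opening: 0.0228
finger_force: 10.0
t: 4.73
tool_pos: [0.6075, -0.0661, 0.1772]
ee_rot: [-0.0, 0.623, 0.782, 0.0]
ft_force: [-0.0, 0.0, -0.1]
opening: 0.0225
finger_force: 10.0
(array([-149.77490345, -176.02988577,   -2.8262218 ]), np.float64(12.953602656313434)) [0. 0. 0. 1.]
```

```bash
python3 -m handwheel '{"delta_pos":[[-25,-29,0],[-25,-29,0],[-25,-30,0],[-25,-29,0],[-25,-30,0]],"roll":[0,0,0,0,0]}';  python3 -m handwheel '{"delta_pos":[[-25,-29,0],[0,0,0],[0,0,36],[0,0,36],[0,0,36]],"roll":[0,0,0,0,0]}';python3 -m handwheel '{"delta_pos":[[0,0,20],[0,0,15],[0,0,0],[0,0,0],[0,0,0]],"roll":[0,0,0,0,0]}'
```

```text
t: 5.15
tool_pos: [0.4915, -0.222, 0.1764]
ee_rot: [0.001, 0.623, 0.783, 0.0]
ft_force: [0.4, -0.5, 0.1]
opening: 0.0229
finger_force: 10.0
t: 5.57
tool_pos: [0.4707, -0.2525, 0.0681]
ee_rot: [0.002, 0.623, 0.782, 0.0]
ft_force: [-0.6, 0.3, -0.4]
opening: 0.0229
finger_force: 10.0
t: 5.98
tool_pos: [0.4709, -0.2522, 0.0341]
ee_rot: [0.001, 0.623, 0.782, 0.0]
ft_force: [0.5, -0.1, -0.0]
opening: 0.0227
finger_force: 10.0
```

```bash
python3 -m handwheel '{"delta_pos":[[0,0,0],[0,0,0],[0,0,0],[0,0,0],[0,0,0]],"roll":[0,0,0,0,0]}' 46; python3 -m handwheel '{"delta_pos":[[0,0,-15],[0,0,-30],[0,0,-35],[0,0,-35],[0,0,-35]],"roll":[0,0,0,0,0]}'
python3 - <<'E'
from h import *
cv2.imwrite("pics/t2.png",ctrl.read_camera("top"))
print(tool([.5807,.0354,.18]))
E
```

```text
t: 6.4
tool_pos: [0.47, -0.2519, 0.033]
ee_rot: [0.0, 0.623, 0.782, 0.0]
ft_force: [0.5, 0.1, 0.1]
opening: 0.0453
finger_force: 0.0
t: 6.82
tool_pos: [0.4694, -0.2516, 0.1839]
ee_rot: [-0.0, 0.623, 0.782, 0.0]
ft_force: [-0.1, -0.7, -0.4]
opening: 0.0459
finger_force: 0.0
(array([257.73123379, 169.91287617,  11.90107316]), np.float64(12.958060719274606))
```

```bash
python3 -m handwheel '{"delta_pos":[[32,21,0],[32,21,0],[32,21,0],[32,21,0],[32,21,0]],"roll":[0,0,0,0,0]}' 94;  python3 -m handwheel '{"delta_pos":[[32,21,0],[32,21,0],[34,23,0],[0,0,0],[0,0,0]],"roll":[0,0,0,0,0]}'
python3 - <<'E'
from h import *
m=ctrl.camera_model("wrist");im=ctrl.read_camera("wrist")
cv2.imwrite("pics/w3.png",np.vstack([im[:,:],])); print(tool([.5807,.0354,.053]))
print(proj(m,[[.5807,.0354,.076],[.4695,-.2515,.03]]))
t=cv2.imread("pics/t2.png")[215:290,345:430];cv2.imwrite("pics/c2.png",cv2.resize(t,None,fx=5,fy=5))
E
```

```text
t: 7.28
tool_pos: [0.5366, -0.0708, 0.1825]
ee_rot: [0.0, 0.623, 0.782, 0.0]
ft_force: [0.8, -0.8, 0.3]
opening: 0.0756
finger_force: 0.0
t: 7.7
tool_pos: [0.5778, 0.0398, 0.1819]
ee_rot: [-0.0, 0.621, 0.784, -0.0]
ft_force: [-0.3, 0.5, -0.7]
opening: 0.0939
finger_force: 0.0
(array([ -3.43029155,   2.58232534, 129.0072602 ]), np.float64(13.054612765666702))
[[322.39316191 204.63105496]
 [187.46333963 383.1220883 ]]
```

View pics/w3.png

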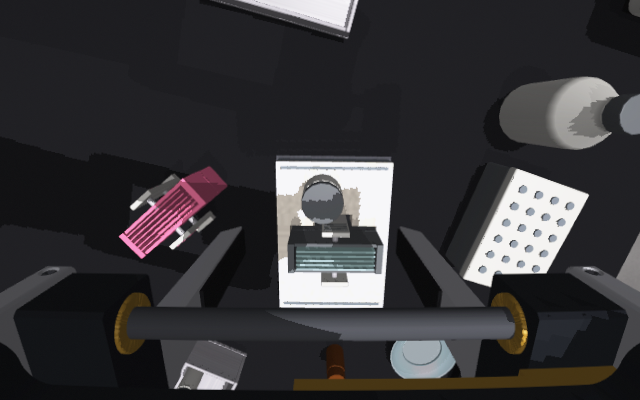

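The wrist view shows the jar cap at (322,202), as predicted, and the vial gone from the dock. I go down to the jar.

```bash
python3 -m handwheel '{"delta_pos":[[-3,2.5,25],[0,0,30],[0,0,30],[0,0,25],[0,0,18]],"roll":[0,0,0,0,0]}'; for i in 1 2 3; do python3 -m handwheel '{"delta_pos":[[0,0,0],[0,0,0],[0,0,0],[0,0,0],[0,0,0]],"roll":[0,0,0,0,0]}' 20 10 | egrep -v rot; done; python3 -m handwheel '{"delta_pos":[[0,0,-10],[0,0,-20],[0,0,-30],[0,0,-30],[0,0,-30]],"roll":[0,0,0,0,0]}';python3 - <<'E'
from h import *
print(tool([.4976,.2595,.18]))
E
```

```text
t: 8.17
tool_pos: [0.5788, 0.0333, 0.0516]
ee_rot: [-0.001, 0.624, 0.782, -0.001]
ft_force: [0.2, 0.5, 0.3]
opening: 0.0941
finger_force: 0.0
t: 8.58
tool_pos: [0.5821, 0.035, 0.0567]
ft_force: [0.2, -0.6, 0.4]
opening: 0.064
finger_force: 0.0
t: 9.0
tool_pos: [0.5808, 0.0355, 0.0548]
ft_force: [-0.3, 0.4, 1.6]
opening: 0.0399
finger_force: 10.0
t: 9.42
tool_pos: [0.5809, 0.0355, 0.0548]
ft_force: [-0.6, 0.2, 3.1]
opening: 0.0399
finger_force: 10.0
t: 9.83
tool_pos: [0.5803, 0.0354, 0.1753]
ee_rot: [-0.001, 0.623, 0.782, -0.0]
ft_force: [-0.5, 0.2, -0.5]
opening: 0.0401
finger_force: 10.0
(array([236.97460719, -30.36012691,  -4.56022754]), np.float64(12.948926059077195))
```

View pics/c2.png

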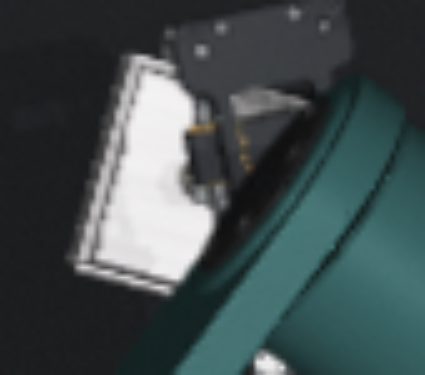

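That crop shows only the gripper over the bin, so I'll check the vial later. The jar is held, and I take it to the tray.

```bash
python3 -m handwheel '{"delta_pos":[[34,-4,0],[34,-4,0],[34,-5,0],[34,-4,0],[34,-4,0]],"roll":[0,0,0,0,0]}';  python3 -m handwheel '{"delta_pos":[[34,-5,0],[33,-4,0],[0,0,35],[0,0,35],[0,0,35]],"roll":[0,0,0,0,0]}';python3 -m handwheel '{"delta_pos":[[0,0,20],[0,0,10],[0,0,9],[0,0,0],[0,0,0]],"roll":[0,0,0,0,0]}'; python3 -m handwheel '{"delta_pos":[[0,0,0],[0,0,0],[0,0,0],[0,0,0],[0,0,0]],"roll":[0,0,0,0,0]}' 64; python3 -m handwheel '{"delta_pos":[[0,0,-15],[0,0,-30],[0,0,-35],[0,0,-35],[0,0,-35]],"roll":[0,0,0,0,0]}'
python3 - <<'E'
from h import *
t=ctrl.read_camera("top");cv2.imwrite("pics/t4.png",t)
print(tool([.604,-.0123,.2]),ctrl.read_state()["q"])
E
```

```text
t: 10.25
tool_pos: [0.5214, 0.1975, 0.1746]
ee_rot: [0.0, 0.623, 0.782, 0.0]
ft_force: [0.8, 0.3, -0.6]
opening: 0.0398
finger_force: 10.0
t: 10.67
tool_pos: [0.4986, 0.2608, 0.0693]
ee_rot: [0.001, 0.622, 0.783, 0.001]
ft_force: [0.6, 0.5, -0.2]
opening: 0.0397
finger_force: 10.0
t: 11.08
tool_pos: [0.4993, 0.2599, 0.0316]
ee_rot: [0.0, 0.623, 0.782, 0.001]
ft_force: [-0.1, 0.6, -1.1]
opening: 0.0396
finger_force: 10.0
t: 11.5
tool_pos: [0.4988, 0.2598, 0.0312]
ee_rot: [0.0, 0.623, 0.782, 0.001]
ft_force: [-0.1, -1.3, -0.1]
opening: 0.0637
finger_force: 0.0
t: 11.92
tool_pos: [0.498, 0.2595, 0.182]
ee_rot: [-0.0, 0.623, 0.782, -0.0]
ft_force: [1.3, -0.6, -0.5]
opening: 0.0643
finger_force: 0.0
(array([-289.29433147,   38.54335922,   -8.84235366]), np.float64(12.958743419631467)) [3.79418493e-01 1.17667600e-01 1.39323346e+00 1.60869255e-04
 1.61572041e+00 1.53236130e-01]
```

View pics/t4.png

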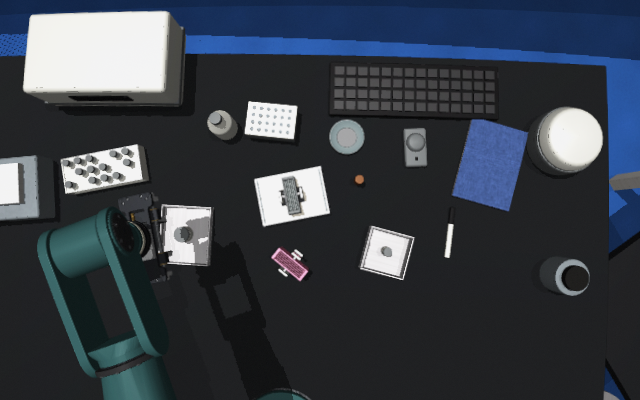

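The top view shows the jar in the tray at (183,233) and the vial in the bin at (386,252). The dock is clear and nothing else has moved. Next I go over the cassette and turn by 90°.

```bash
python3 -m handwheel '{"delta_pos":[[-36,5,0],[-36,5,0],[-36,5,0],[-36,4,0],[-36,5,0]],"roll":[0,0,0,0,0]}' 94;  python3 -m handwheel '{"delta_pos":[[-36,5,0],[-36,5,0],[-37,4,0],[0,0,0],[0,0,0]],"roll":[0,0,0,7,7]}' | grep pos; for i in 1 2; do python3 -m handwheel '{"delta_pos":[[0,0,0],[0,0,0],[0,0,0],[0,0,0],[0,0,0]],"roll":[7,7,7,7,7]}' |grep pos; done; python3 -m handwheel '{"delta_pos":[[0,0,0],[0,0,0],[0,0,0],[0,0,0],[0,0,0]],"roll":[6.2,0,0,0,0]}'
python3 - <<'E'
from h import *
m=ctrl.camera_model("wrist");im=ctrl.read_camera("wrist");cv2.imwrite("pics/w5.png",im)
print(tool([.604,-.0123,.2]),ctrl.read_state()["q"]);print(proj(m,[[.604,-.0123,.078]]))
E
```

```text
t: 12.38
tool_pos: [0.5624, 0.0881, 0.1806]
ee_rot: [0.0, 0.623, 0.783, 0.0]
ft_force: [0.5, 1.2, -0.7]
opening: 0.0923
finger_force: 0.0
tool_pos: [0.6006, -0.0161, 0.1799]
tool_pos: [0.6002, -0.0135, 0.1803]
tool_pos: [0.6002, -0.0135, 0.1803]
t: 14.05
tool_pos: [0.6002, -0.0135, 0.1804]
ee_rot: [-0.0, 0.994, 0.112, 0.0]
ft_force: [-0.8, 0.3, 0.1]
opening: 0.094
finger_force: 0.0
(array([  3.97913316,  -0.30998794, -19.54886701]), np.float64(-77.17707195094711)) [-1.16937859e-01  2.09366562e-01  1.30967394e+00  1.00026939e-04
  1.62254345e+00  1.23006133e+00]
[[318.76742953 197.67922288]]
```

View pics/w5.png

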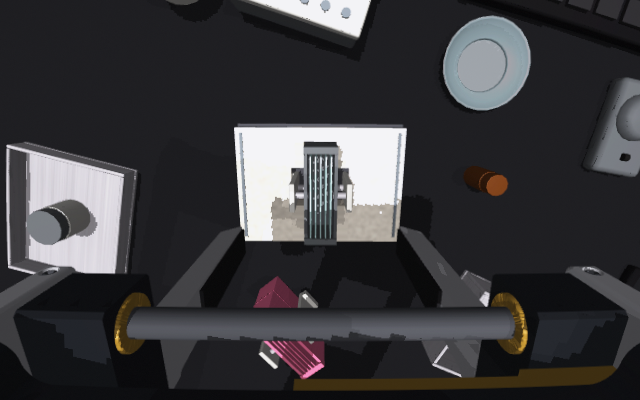

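The wrist view shows the cassette upright at about (320,190), its catches at about (292,195) and (349,195), and both decks empty. A close crop gives the exact centre.

Run:
```python
from h import *
im=cv2.imread("pics/w5.png");a=im[135:250,270:370]
cv2.imwrite("pics/c5.png",cv2.resize(a,None,fx=5.2,fy=5.2,interpolation=cv2.INTER_NEAREST))
g=im.max(axis=2)
for r in(150,160,225,232): print(r,g[r,296:346])
```

```text
150 [244 244 244 244 244 244 243 207 153 153 153 153 152 152 153 153 151 153
 153 152 153 152 152 152 151 151 152 151 151 151 152 152 151 152 151 151
 151 150 150 151 150 151 160 184 193 235 237 247 247 247]
160 [244 244 244 244 244 244 243 227 151 150 144  61  67 150 242  78  66  63
 118 243 128 102 129 100 224 214  71 108  77 169 242  64  66  75 140 243
 119  49  83 149 149 149 151 154 169 229 233 245 245 245]
225 [163 152 152 152 152 152 152 145  79  63  61  46  34  59 135  86  48  39
  59 133  75  40  40  59 132  61  40  41  72 131  60  39  45  89 131  61
  37  45  62  62  83 180 180 179 180 179 180 180 180 180]
232 [183 183 183 183 182 184 184 176  86  62  61  46  36  56 133  75  35  35
  55 132  66  35  36  56 131  56  36  37  63 131  56  36  39  71 131  56
  38  51  62  65 105 183 183 183 183 184 184 184 184 183]
```

View pics/c5.png

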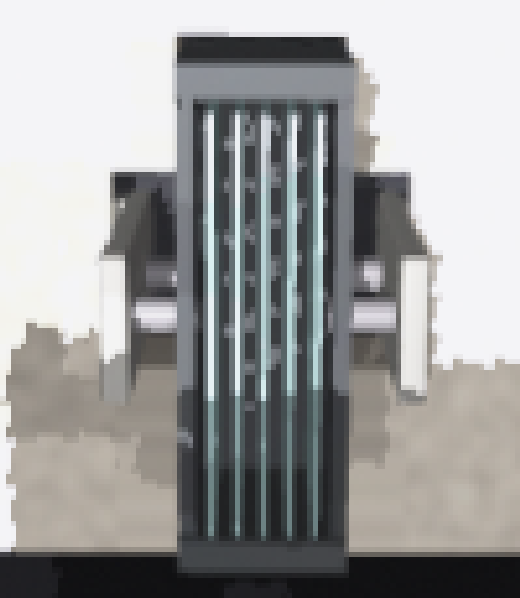

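Run:
```python
from h import *
m=ctrl.camera_model("wrist")
f=lambda p:np.array(p)/5.2-.5+[270,135]
for n,p,z in(("cassette corners",[(178,65),(352,65),(347,572),(178,572)],.078),("catch outer",[(102,256),(102,400),(427,256),(427,397)],.080)):
    P=cast(m,f(p),z);C=P.mean(0);print(n,np.round(P[:,:2]*1000,1),C,[round(float(np.linalg.norm(P[i]-P[j])*1000),1) for i,j in((0,1),(1,2),(2,3),(3,0),(0,2))]);C[2]=.061;print(tool(C))
```

```text
cassette corners [[644.8  10. ]
 [651.2 -17.8]
 [563.7 -38. ]
 [557.   -8.6]] [ 0.60417308 -0.0135847   0.078     ] [28.5, 89.8, 30.2, 89.8, 94.3]
(array([  3.8569895 ,   0.99376871, 119.45100965]), np.float64(-77.17707195094711))
catch outer [[611.1  15.8]
 [586.3  10.9]
 [623.2 -37.4]
 [599.1 -43.5]] [ 0.60491849 -0.01355321  0.08      ] [25.3, 60.7, 24.8, 60.5, 54.6]
(array([  4.59079735,   1.12849997, 119.45102787]), np.float64(-77.17707195094711))
```

```bash
python3 -m handwheel '{"delta_pos":[[4,0.8,20],[0,0,30],[0,0,30],[0,0,25],[0,0,14]],"roll":[0,0,0,0,0]}'; for i in 1 2 3; do python3 -m handwheel '{"delta_pos":[[0,0,0],[0,0,0],[0,0,0],[0,0,0],[0,0,0]],"roll":[0,0,0,0,0]}' 30 25; done
```

```text
t: 14.52
tool_pos: [0.6021, -0.0131, 0.0575]
ee_rot: [-0.001, 0.994, 0.112, -0.003]
ft_force: [-0.7, 1.0, -0.7]
opening: 0.0938
finger_force: 0.0
t: 14.93
tool_pos: [0.6056, -0.0135, 0.0636]
ee_rot: [0.0, 0.994, 0.111, 0.002]
ft_force: [1.0, -1.0, -0.0]
opening: 0.0642
finger_force: 0.0
t: 15.35
tool_pos: [0.605, -0.0128, 0.0632]
ee_rot: [-0.0, 0.994, 0.111, 0.001]
ft_force: [-0.1, 1.8, 6.0]
opening: 0.0395
finger_force: 25.0
t: 15.77
tool_pos: [0.605, -0.0128, 0.0631]
ee_rot: [-0.0, 0.994, 0.111, 0.001]
ft_force: [-1.5, 1.7, 6.1]
opening: 0.039
finger_force: 25.0
```

```bash
python3 -m handwheel '{"delta_pos":[[0,0,-2],[0,0,-2],[0,0,-3],[0,0,-4],[0,0,-4]],"roll":[0,0,0,0,0]}'; python3 -m handwheel '{"delta_pos":[[0,0,0],[0,0,0],[0,0,0]],"roll":[0,0,0]}'
python3 - <<'E'
from h import *
im=ctrl.read_camera("wrist");sc=ctrl.read_camera("scene")
cv2.imwrite("pics/m6.png",np.hstack([im[130:330,200:440],cv2.resize(sc[150:270,280:420],None,fx=3,fy=3)[:200] if 0 else cv2.resize(sc[160:250,300:400],(222,200))]))
E
```

```text
t: 16.18
tool_pos: [0.6038, -0.0135, 0.0761]
ee_rot: [-0.0, 0.994, 0.111, -0.001]
ft_force: [0.3, -0.4, -1.9]
opening: 0.0394
finger_force: 25.0
t: 16.43
tool_pos: [0.6043, -0.0135, 0.0764]
ee_rot: [0.0, 0.994, 0.111, -0.0]
ft_force: [0.1, -0.0, -1.5]
opening: 0.0393
finger_force: 25.0
```

View pics/m6.png

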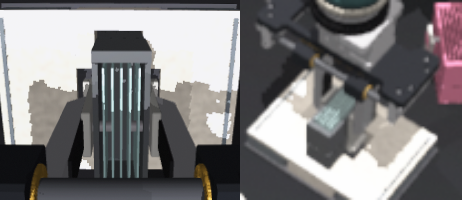

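Both views show the cassette level between the fingers, with both catches pressed. The wrist force of about -1.7 N equals its weight, so it has let go of the dock. I lift it to the target height.

```bash
for i in 1 2; do python3 -m handwheel '{"delta_pos":[[0,0,-8],[0,0,-12],[0,0,-16],[0,0,-16],[0,0,-12]],"roll":[0,0,0,0,0]}'|egrep "pos|open"; done;  python3 -m handwheel '{"delta_pos":[[0,0,0],[0,0,0],[0,0,0],[0,0,0],[0,0,0]],"roll":[0,0,0,0,0]}'; python3 -m handwheel '{"delta_pos":[[0,0,0],[0,0,0],[0,0,0],[0,0,0],[0,0,0]],"roll":[0,0,0,0,0]}'
python3 - <<'E'
from h import *
sc=ctrl.read_camera("scene");m=ctrl.camera_model("scene");s=ctrl.read_state();p=s["tool_pos"]
print(proj(m,[p,p+[0,0,-.055]]))
cv2.imwrite("pics/s7.png",cv2.resize(sc[60:360,240:540],(600,600)))
E
```

```text
tool_pos: [0.6051, -0.0135, 0.1435]
opening: 0.0389
tool_pos: [0.6044, -0.0134, 0.2062]
opening: 0.0391
t: 17.78
tool_pos: [0.6036, -0.0134, 0.2029]
ee_rot: [-0.0, 0.994, 0.111, -0.001]
ft_force: [0.0, 0.8, -2.0]
opening: 0.0394
finger_force: 25.0
t: 18.2
tool_pos: [0.6043, -0.0134, 0.2044]
ee_rot: [-0.0, 0.994, 0.111, -0.0]
ft_force: [-0.2, -0.4, -2.1]
opening: 0.0393
finger_force: 25.0
[[347.79827545 175.47419641]
 [346.73838019 190.7281217 ]]
```

View pics/s7.png

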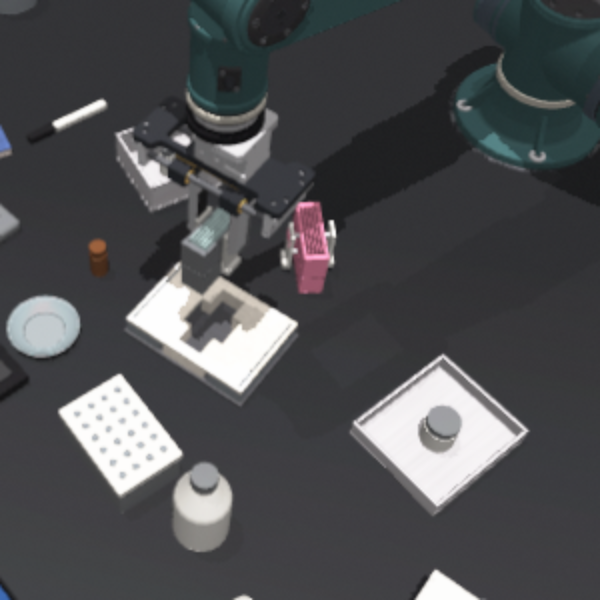

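The scene crop shows the grey cassette hanging level above the empty dock pocket at crop (205,250). The jar stands in the tray at (440,425), and the bystanders are unmoved. I hand the job in.

```bash
python3 -c "
from bench import ctrl
print(ctrl.job_done())"
```

```text
the job is handed in; nothing more can be done
None
```

The job is handed in: vial in the bin, jar in the tray, and the cassette held level by its pinched catches about 15 cm above the bench; the verdict was not shown.

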